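# Load a reagent cartridge into its dock and snap the cover shut

### The job

Take the reagent cartridge out of the storage rack, stand it upright on the rubber mat and let go of it, then take it again by its broad sides and set it down fully home in the bay of the dock. Then press the dock's sprung hinged cover down over it until the catch holds it shut by itself. Leave the bottles in the rack and everything else on the bench where they are.

Things in the scene. Friction and masses are not known exactly. Their poses are not given: they have to be found in the camera images.
- cartridge: Reagent cartridge: plain white upright block, 60 long (its x) x 40 wide (its y) x 79 high, with two low grey caps on top (total height 85), about 0.25 kg. Origin at the centre of its underside, z up. Either way round is right. It starts upright in one of the rack's three slots, x along the rack's x.
- rack: Fixed aluminium rack, origin at its underside's centre. Three slots along its y (centres y = -52, 0, 52; floor 6 above the bench) between walls 6 thick, 68 long in x, tops 85 above the bench, level with the cartridge's shoulders, 3 clearance beside its broad sides: it can be taken only by its two ends (60 across), where the slots are open but for lips at x = +-34 to 38, tops 17 above the bench.
- mat: Black rubber mat fixed to the bench, 150 (x) x 130 (y) x 4 thick, always clear: the place for changing grip. Origin at the centre of its underside.
- station: Fixed dock; grey base 170 (x) x 142 (y) x 12. Origin at its underside, straight below the bay's centre. The bay lies between white walls (inner faces y = +-35, 68 long in x, tops 97 above the bench); its x sides are open but for lips at x = +-24 to 30, tops 26 above the bench. So the cartridge goes in with its length along the dock's y, held by its broad sides; 4 to 5 clearance.
- bay (a point): Centre of the bay's floor, 12 above the bench, axes as the dock's: a cartridge fully home has its origin here.
- cover (a joint): Angle of the dock's cover in rad: 0 is shut and level, about 1.9 is open, leaning outward. A weak spring pushes it open again; a catch on the dock's -y wall snaps over the lip in the last 0.1 rad (7 to 12 N at the lip) and then holds it at about 0.01.
- cover_hinge (a point): Middle of the hinge axis, which runs along the dock's x, 58 towards its +y from the bay's centre, 107 above the bench. The cover is a grey plate 72 wide, 6 thick, 112 long from hinge to downturned lip, with a 12 long tab beyond; shut, it lies over the bay towards -y, its top 110 above the bench.
- cover_lip (a point): Point on the middle of the cover's outer face (upper when shut) near the lip, 95 from the hinge axis: the place to press.
- jar: Bystander: squat amber jar, 40 diameter, 75 high, loose in a rack slot. Origin at the centre of its underside.
- vial: Bystander: white bottle, 36 diameter, 95 high, loose in a rack slot. Origin at the centre of its underside.
- beaker: Bystander: glass beaker, 68 diameter, 75 high, loose. Origin at the centre of its underside.
- slide_box: Bystander: dark slide box, 100 x 80 x 30 high, loose. Origin at the centre of its underside.
- wash_bottle: Bystander: white wash bottle with a red cap, 70 diameter, 167 high, loose. Origin at the centre of its underside.
- marker: Bystander: blue marker pen, 135 long (x) x 14 x 14, lying loose. Origin at the centre of its underside.
Not all that is in view belongs to the job. Leave any pink look-alike of the cartridge alone.

How it is judged:
By the outcome, as a careful person would: the job done as asked, in the order asked, and still so for the second after the job is handed in, with the robot touching nothing.
It also fails if it takes over 72 s, if anything falls off the work surface, if the arm or the gripper's body presses on something with over 40 N, if the wrist force passes 120 N, or if a joint passes its speed limit or range.

### The arm

A 6-joint arm with a two-finger parallel gripper is mounted at the origin on the work surface. World frame = base frame: x ahead of the robot, y to its left, z up, the work surface at z = 0. Lengths are in m, angles in degrees, forces in N, time in s.
With the tool pointing down it reaches from about 0.375 to 0.9 m from the base axis. Payload 3.1 kg.
Tool frame: the origin (TCP) lies between the finger pads; the fingertips stand 11 mm ahead of it and the grasp point (between the pads) lies 8 mm behind it; z points along the fingers, y is the line along which they close (so a half turn about z gives the same grasp; the last joint's range is limited). The gripper opens to 87 mm and grips with 3 to 60 N. Pads are 19 mm wide; open, the fingers measure 117 mm over their backs; the gripper's body (75 mm by 190 mm) begins 51 mm behind the grasp point.
Start: joints at [-10.227, 30.224, 82.088, -0, 67.689, -10.227], TCP at [0.625, 0, 0.234] pointing down, gripper open.
Joint ranges: [-176.69, 176.69], [-43.24, 126.21], [12.49, 139.97], [-82, 262], [0, 151.66], [-163.58, 163.58]. Speed limits (degrees/s): [159.86, 159.86, 180, 180, 180, 180].

### API

Orientations are given as a 3x3 rotation matrix whose columns are the frame's x, y, z axes.
In Python, from rig import bot, viewer, workorder, models gives the robot as it stands.
- The arm moves only by the shell command python3 -m jog 'ROWS'. ROWS is JSON, a list of rows, each a list of 7 numbers: the opening, from 0 (shut) to 1 (fully open), then the shift along the tool's x, y, z in m, then the turn, a rotation vector about the tool's x, y, z in degrees. In form: [[claw, x, y, z, ax, ay, az], ...]. A call has 1 to 20 rows; each row is the pose to reach, as a shift and turn from the pose commanded when the call began, along the tool's axes at that moment; what a row does not reach only later rows make up. A row lasts 1/8 s, in which the tool goes at most 62.5 mm and 10.7 degrees, less where a joint would pass 70% of its speed; a pose out of reach is approached as far as the arm can. A call with a gripper value outside its range is refused whole. The fingers move at their own pace and stop on an object; the grip force is fixed at half the most. Time passes only in rows, so rows that repeat a pose let the fingers close. It gives the time, the measured TCP pose, the force, the opening and the grip force at its end, in the units of the state.
- bot.read_state(): the state, without advancing time (a new reading comes with each control period).
- viewer.capture(name): name is "scene" or "side" or "wrist"; returns (picture, depth): 420x560x3 uint8, blue, green, red; 420x560 float32, m along the optical axis (not along the pixel's ray), 0 where there is no reading.
- viewer.camera_info(name): a dict with "fx", "fy", "cx", "cy" (pixels), "dist_coeffs" ([k1, k2, p1, p2, k3] as OpenCV has them; the pictures are not rectified), "world_to_cam" (4x4, takes a point from world to camera coordinates). Camera axes: x right, y down, z forward; pixel columns grow to the right and rows downward; lengths in m; the calibration is good to about 2 mm. A picture is of the moment at which its call begins: read the wrist's pose just before it. camera_info takes no time and is no camera call; for the wrist camera it gives the pose at the moment of the call.
- workorder.hand_in(): hands the job in; it is judged then, once.
Trained networks look in the newest picture that a camera, given by its name, has taken for a name from the list of things; names that differ only in an ending like _2 or _b are one class to them, and where a whole thing is asked for, a point or a joint stands for the part that bears it (a point fixed in the world has none). Each returns a list of dicts, best first, with "p" (0 to 1); they miss things now and then, are a little off and sometimes report something else, mostly with a low value. They report only what shows in the picture. A call takes as long as a camera call. They do not tell look-alikes from the thing itself.
- models.outline_of(camera, thing): "mask" (420x560 bool, what is visible of it).
- models.tip_of(camera, thing): "xyz" ([x, y, z] in m, in world coordinates, good to about 4 mm: a listed point, or the origin of a listed thing).
The state is a dict: "time_s": time; "joint_positions": joint angles; "qvel": joint speeds; "tau": joint torques, N m; "position": TCP position; "tcp_rot": TCP orientation; "force": force on the tool from outside, world axes, zero at the start; "moment": the same for the moment, N m; "opening": opening from 0.0 (shut) to 1.0 (fully open); "grasp_force": force on a finger pad.
Only numpy, scipy, OpenCV 4.12 (cv2) and the standard library are available. Lean on these libraries where they do the work, as an engineer would, in place of code of your own. Each camera call takes 0.05 s, during which the arm holds its last target. There are 200 camera calls.

## Working session

There is one attempt and no reset: what is moved stays moved. The work goes in short steps, Python scripts to look and compute and a shell command to move; the robot and the scene stay as the last step left them, time stands still between calls to the robot, and variables do not carry over. Pictures are saved under pics/ and viewed, at most 12 in all, crops included, and the job is handed in when it is done.

```bash
ls; mkdir -p pics
python3 - <<'E'
from rig import bot, viewer, workorder, models
import cv2, numpy as np
ims=[]
for c in ["scene","side"]:
    im,d=viewer.capture(c); cv2.imwrite(f"pics/{c}0.png",im)
    for t in ["cartridge","rack","mat","station","bay","cover_hinge","cover_lip","jar","vial","beaker","slide_box","wash_bottle","marker"]:
        r=models.tip_of(c,t); print(c,t,[(round(x["p"],2),np.round(x["xyz"],3).tolist()) for x in r[:3]])
s=bot.read_state(); print(s["time_s"],s["tcp_rot"],s["opening"])
a=cv2.imread("pics/scene0.png");b=cv2.imread("pics/side0.png")
E
```

```text
pics
scene cartridge [(0.82, [0.667, -0.263, -0.004]), (0.68, [0.422, -0.301, 0.001]), (0.59, [0.619, -0.412, -0.003])]
scene rack [(0.7, [0.545, -0.252, -0.002]), (0.35, [0.51, 0.328, 0.104])]
scene mat [(0.79, [0.463, 0.013, 0.002])]
scene station [(0.74, [0.502, 0.273, 0.002])]
scene bay [(0.71, [0.506, 0.274, 0.008]), (0.29, [0.517, 0.358, 0.197])]
scene cover_hinge [(0.61, [0.51, 0.328, 0.103])]
scene cover_lip [(0.59, [0.518, 0.361, 0.197])]
scene jar [(0.39, [0.503, 0.273, 0.006])]
scene vial []
scene beaker [(0.79, [0.62, 0.012, -0.003])]
scene slide_box [(0.79, [0.8, 0.066, 0.003])]
scene wash_bottle [(0.96, [0.786, -0.078, 0.005]), (0.4, [0.507, 0.332, 0.105])]
scene marker [(0.76, [0.687, 0.003, -0.0])]
side cartridge [(0.93, [0.618, -0.415, -0.002]), (0.76, [0.665, -0.258, -0.001]), (0.69, [0.422, -0.301, 0.0])]
side rack [(0.89, [0.546, -0.253, -0.003])]
side mat [(0.81, [0.462, 0.015, 0.005]), (0.52, [0.51, 0.331, 0.111])]
side station [(0.61, [0.501, 0.276, 0.001]), (0.46, [0.462, 0.017, -0.003])]
side bay [(0.91, [0.499, 0.273, 0.016])]
side cover_hinge [(0.67, [0.51, 0.33, 0.111])]
side cover_lip [(0.63, [0.513, 0.36, 0.197])]
side jar [(0.61, [0.555, -0.193, 0.007])]
side vial [(0.77, [0.546, -0.25, 0.008])]
side beaker [(0.75, [0.621, 0.015, 0.004])]
side slide_box [(0.61, [0.804, 0.071, -0.0])]
side wash_bottle [(0.88, [0.784, -0.079, -0.001])]
side marker [(0.62, [0.54, -0.303, 0.003]), (0.52, [0.688, 0.002, -0.002]), (0.43, [0.508, 0.328, 0.112])]
1.4 [[-1.77311855e-05  1.00000000e+00  3.74455004e-06]
 [ 1.00000000e+00  1.77312586e-05 -1.95097225e-05]
 [-1.95097889e-05  3.74420411e-06 -1.00000000e+00]] 0.9984370481024077
```

View pics/scene0.png

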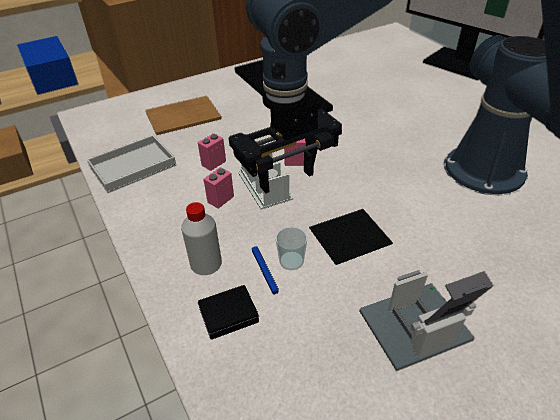

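View pics/side0.png

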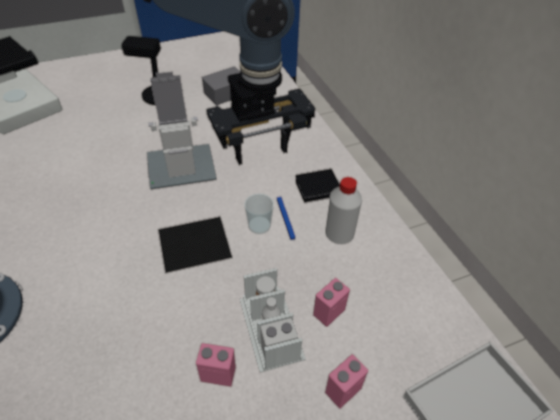

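The white cartridge sits in the rack's end slot nearest the pink ones (side view px ~(280,340)), with the vial in the middle slot and the jar at the far end. The dock's cover stands open, leaning to +y. The pink look-alikes surround the rack. I'll move over the rack and look with the wrist camera.

```bash
python3 -m jog '[[1,-0.06,-0.02,-0.02,0,0,0],[1,-0.12,-0.04,-0.04,0,0,0],[1,-0.18,-0.06,-0.05,0,0,0],[1,-0.24,-0.085,-0.05,0,0,0],[1,-0.28,-0.085,-0.05,0,0,0],[1,-0.28,-0.085,-0.05,0,0,0]]'
cat > h.py <<'E'
from rig import bot, viewer, workorder, models
import cv2, numpy as np
def cloud(c, name=None):
    """world points of every pixel (NaN without reading), picture"""
    K=viewer.camera_info(c); im,d=viewer.capture(c)
    if name: cv2.imwrite("pics/"+name,im)
    M=np.array([[K["fx"],0,K["cx"]],[0,K["fy"],K["cy"]],[0,0,1.]])
    v,u=np.mgrid[:420,:560]
    n=cv2.undistortPoints(np.stack([u,v],-1).reshape(-1,1,2).astype(float),M,np.array(K["dist_coeffs"],float)).reshape(420,560,2)
    P=np.dstack([n*d[...,None],d]); P[d<=0]=np.nan
    T=np.linalg.inv(np.array(K["world_to_cam"]))
    return P@T[:3,:3].T+T[:3,3], im
def rect(pts):
    r=cv2.minAreaRect((pts[:,:2]*1000).astype(np.float32)); return r
E
python3 - <<'E'
from h import *
P,im=cloud("wrist","w1.png")
T=np.linalg.inv(viewer.camera_info("wrist")["world_to_cam"]);print(T.round(3))
for t in ["cartridge","rack","vial","jar"]:
    r=models.tip_of("wrist",t); print(t,[(round(x["p"],2),np.round(x["xyz"],3).tolist()) for x in r[:4]])
np.save("P1.npy",P)
E
```

```text
time_s: 2.15
position: [0.5394, -0.2841, 0.2836]
tcp_rot: [[0.005, 1.0, 0.001], [1.0, -0.005, -0.002], [-0.002, 0.001, -1.0]]
force: [0.1, 0.7, -0.3]
opening: 1.004
grasp_force: 0.0
[[ 1.    -0.003 -0.001  0.538]
 [-0.004 -0.957 -0.289 -0.202]
 [-0.     0.289 -0.957  0.433]
 [ 0.     0.     0.     1.   ]]
cartridge [(0.91, [0.666, -0.258, 0.002]), (0.84, [0.422, -0.299, 0.0]), (0.8, [0.54, -0.301, 0.006]), (0.66, [0.619, -0.414, -0.002])]
rack [(0.91, [0.546, -0.248, 0.003])]
vial [(0.55, [0.548, -0.25, 0.003]), (0.18, [0.542, -0.303, 0.009])]
jar []
```

View pics/w1.png

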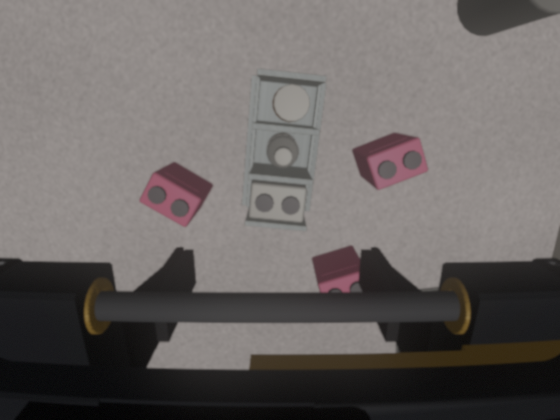

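The wrist view shows the cartridge at px (277,203), the vial at (283,150), the jar at (291,102), and pink blocks well off to the sides.

Run:
```python
from h import *
P=np.load("P1.npy"); 
x,y,z=P[...,0],P[...,1],P[...,2]
im=cv2.imread("pics/w1.png")
v,u=np.mgrid[:420,:560]
roi=(u>240)&(u<330)&(v>65)&(v<235)
top=roi&(z>0.076)&(z<0.10)
print("rack top rect",rect(P[top]))
c=roi&(v>178)&(z>0.079)&(z<0.1); print("cart end rect",rect(P[c]), np.nanmedian(z[c]))
caps=[]
for th in (264,203),(290,205):
    m=(abs(u-th[0])<8)&(abs(v-th[1])<8)&(z>0.0875); print(m.sum(),P[m].mean(0).round(4)); 
white=top&(v>178)&(im.min(2)>150); print("white",white.sum(),rect(P[white]))
print(im[203,277],im[190,256],im[177,270])
```

```text
rack top rect ((544.4705810546875, -249.8433380126953), (162.2273712158203, 68.16583251953125), 83.5977554321289)
cart end rect ((539.0965576171875, -301.5638732910156), (58.13141632080078, 67.18103790283203), 83.86023712158203) 0.08349761401024924
214 [ 0.5244 -0.3     0.0894]
215 [ 0.5519 -0.3024  0.0895]
white 0 ((0.0, 0.0), (0.0, 0.0), 0.0)
[142 147 150] [141 146 149] [135 136 134]
```

```bash
python3 -m jog '[[1,-0.021,-0.0015,0.06,0,0,6.3],[1,-0.021,-0.0015,0.12,0,0,6.3],[1,-0.021,-0.0015,0.14,0,0,6.3],[1,-0.021,-0.0015,0.14,0,0,6.3],[1,-0.021,-0.0015,0.14,0,0,6.3]]'
```

```text
time_s: 3.02
position: [0.5397, -0.3008, 0.1449]
tcp_rot: [[0.108, 0.994, 0.002], [0.994, -0.108, -0.002], [-0.001, 0.002, -1.0]]
force: [0.2, -0.3, 0.1]
opening: 0.997
grasp_force: 0.0
```

```bash
python3 -m jog '[[1,-0.0005,-0.001,0.04,0,0,0],[1,-0.0005,-0.001,0.07,0,0,0],[1,-0.0005,-0.001,0.087,0,0,0],[1,-0.0005,-0.001,0.087,0,0,0],[0.5,-0.0005,-0.001,0.087,0,0,0],[0.5,-0.0005,-0.001,0.087,0,0,0],[0.5,-0.0005,-0.001,0.087,0,0,0],[0.5,-0.0005,-0.001,0.087,0,0,0],[0.5,-0.0005,-0.001,0.087,0,0,0],[0.5,-0.0005,-0.001,0.087,0,0,0]]'
```

```text
time_s: 4.28
position: [0.5384, -0.3019, 0.0574]
tcp_rot: [[0.11, 0.994, 0.002], [0.994, -0.11, -0.001], [-0.001, 0.002, -1.0]]
force: [2.2, 0.4, 4.6]
opening: 0.688
grasp_force: 30.0
```

```bash
python3 -m jog '[[0.3,0,0,-0.01,0,0,0],[0.3,0,0,-0.03,0,0,0],[0.3,0,0,-0.06,0,0,0],[0.3,0,0,-0.1,0,0,0],[0.3,0,0,-0.14,0,0,0],[0.3,0,0,-0.16,0,0,0],[0.3,0,0,-0.16,0,0,0]]'
python3 - <<'E'
from h import *
P,im=cloud("scene","s2.png")
z=P[...,2]
# black mat
v,u=np.mgrid[:420,:560]
m=(u>300)&(u<400)&(v>200)&(v<270)&(im.max(2)<70)&(z>-.02)&(z<0.02)
m=cv2.erode(cv2.morphologyEx(m.astype(np.uint8),cv2.MORPH_OPEN,np.ones((3,3))),np.ones((1,1)))>0
print("mat",m.sum(),rect(P[m]))
s=bot.read_state();print(s["position"],s["force"],s["opening"],s["grasp_force"])
E
```

```text
time_s: 5.15
position: [0.5373, -0.3015, 0.2178]
tcp_rot: [[0.11, 0.994, 0.001], [0.994, -0.11, -0.001], [-0.001, 0.001, -1.0]]
force: [0.4, -0.6, -2.0]
opening: 0.692
grasp_force: 30.0
mat 2574 ((464.93096923828125, 14.606250762939453), (131.4582061767578, 150.802490234375), 84.04923248291016)
[ 0.5365939  -0.30086748  0.21624029] [ 0.44007633 -0.08996416 -1.61872905] 0.689468237892419 29.99807879095897
```

```bash
python3 -m jog '[[0.3,0.03,-0.012,0,0,0,-10],[0.3,0.07,-0.027,0,0,0,-20],[0.3,0.11,-0.042,0,0,0,-30],[0.3,0.15,-0.058,0,0,0,-40],[0.3,0.19,-0.073,0,0,0,-50],[0.3,0.23,-0.088,0,0,0,-60],[0.3,0.265,-0.102,0,0,0,-70],[0.3,0.29,-0.112,0,0,0,-80],[0.3,0.302,-0.116,0.03,0,0,-88],[0.3,0.302,-0.116,0.07,0,0,-88],[0.3,0.302,-0.116,0.11,0,0,-88],[0.3,0.302,-0.116,0.13,0,0,-88],[0.3,0.302,-0.116,0.13,0,0,-88],[0.3,0.302,-0.116,0.13,0,0,-88]]'
python3 - <<'E'
from h import *
P,im=cloud("side","s3.png")
s=bot.read_state();print(s["position"],s["tcp_rot"],s["force"],s["grasp_force"],s["joint_positions"])
E
```

```text
time_s: 6.95
position: [0.455, 0.0116, 0.0865]
tcp_rot: [[-0.99, 0.144, -0.001], [0.144, 0.99, 0.0], [0.001, 0.0, -1.0]]
force: [0.3, -0.1, -2.0]
opening: 0.687
grasp_force: 30.0
[0.45547315 0.01145876 0.08694104] [[-9.89526203e-01  1.44352350e-01  5.40183926e-04]
 [ 1.44352280e-01  9.89526347e-01 -1.66984419e-04]
 [-5.58630821e-04 -8.72586765e-05 -9.99999840e-01]] [-0.41538684 -0.17770536 -2.43888091] 29.99812056776136 [-1.26577813e+01  3.25732054e+01  1.13320832e+02 -4.55669980e-03
  3.40736686e+01 -9.43542319e+01]
```

View pics/s3.png

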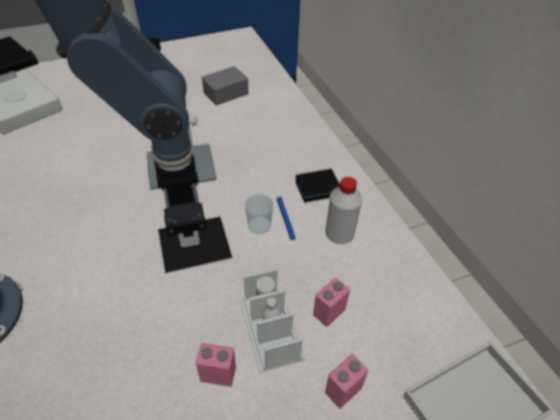

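The cartridge is held just above the mat at px (190,238), and the rack's end slot is empty with the bottles still in place. Next I'll lower it and release.

```bash
python3 -m jog '[[0.3,0,0,0.015,0,0,0],[0.3,0,0,0.025,0,0,0],[0.3,0,0,0.029,0,0,0],[0.3,0,0,0.031,0,0,0],[0.3,0,0,0.032,0,0,0],[0.3,0,0,0.032,0,0,0]]'
```

```text
time_s: 7.75
position: [0.4554, 0.0115, 0.0554]
tcp_rot: [[-0.99, 0.144, 0.001], [0.144, 0.99, -0.0], [-0.001, -0.0, -1.0]]
force: [-1.3, -0.9, 5.5]
opening: 0.688
grasp_force: 30.0
```

```bash
python3 -m jog '[[1,0,0,0,0,0,0],[1,0,0,0,0,0,0],[1,0,0,0,0,0,0],[1,0,0,0,0,0,0],[1,0,0,-0.03,0,0,0],[1,0,0,-0.07,0,0,0],[1,0,0,-0.12,0,0,0],[1,0,0,-0.16,0,0,10],[1,0,0,-0.16,0,0,20],[1,0,0,-0.16,0,0,30],[1,0,0,-0.16,0,0,40],[1,0,0,-0.16,0,0,50],[1,0,0,-0.16,0,0,60],[1,0,0,-0.16,0,0,70],[1,0,0,-0.16,0,0,80],[1,0,0,-0.16,0,0,90],[1,0,0,-0.16,0,0,90],[1,0,0,-0.16,0,0,90]]'
python3 - <<'E'
from h import *
P,im=cloud("wrist","w4.png"); z=P[...,2]
np.save("P4.npy",P)
near=(abs(P[...,0]-0.455)<.06)&(abs(P[...,1]-.012)<.06)
b=near&(z>.076)&(z<.095); print(b.sum(),rect(P[b])); b=near&(z>.087)&(z<.095);print("caps",rect(P[b]))
print([(round(x["p"],2),x["xyz"]) for x in models.tip_of("wrist","cartridge")])
E
```

```text
time_s: 10.0
position: [0.4551, 0.0116, 0.2145]
tcp_rot: [[0.142, 0.99, -0.0], [0.99, -0.142, 0.0], [-0.0, -0.0, -1.0]]
force: [-0.0, -1.3, 0.3]
opening: 0.998
grasp_force: 0.0
3049 ((453.6496276855469, 12.474628448486328), (59.461177825927734, 39.99174499511719), 81.54790496826172)
caps ((453.8038024902344, 12.363418579101562), (47.426734924316406, 18.875993728637695), 81.72270965576172)
[(0.58, [0.4569, 0.0093, 0.0021])]
```

View pics/w4.png

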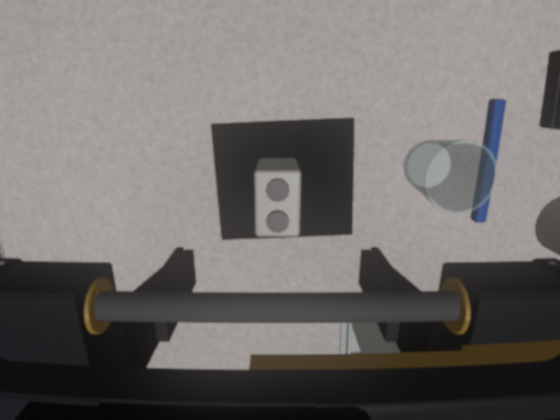

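The cartridge stands upright on the mat, top at px (277,200), aligned with the tool's axis. I'll grip it by its broad sides.

```bash
python3 -m jog '[[1,0.0005,-0.001,0.05,0,0,0],[1,0.0005,-0.001,0.1,0,0,0],[1,0.0005,-0.001,0.14,0,0,0],[1,0.0005,-0.001,0.163,0,0,0],[1,0.0005,-0.001,0.163,0,0,0],[0.2,0.0005,-0.001,0.163,0,0,0],[0.2,0.0005,-0.001,0.163,0,0,0],[0.2,0.0005,-0.001,0.163,0,0,0],[0.2,0.0005,-0.001,0.163,0,0,0],[0.2,0.0005,-0.001,0.163,0,0,0],[0.2,0.0005,-0.001,0.163,0,0,0],[0.2,0.0005,-0.001,0.163,0,0,0],[0.2,0.0005,-0.001,0.163,0,0,0]]'
python3 - <<'E'
from h import *
for c in ("scene","side"):
    P,im=cloud(c,c+"5.png"); np.save(c+"5.npy",P)
s=bot.read_state();print(s["position"],s["opening"],s["grasp_force"],s["joint_positions"])
x,y,z=np.moveaxis(np.load("scene5.npy"),-1,0)
near=(abs(x-.505)<.13)&(abs(y-.28)<.13)
for lo,hi in ((.008,.016),(.02,.03),(.091,.1)):
    for c in ("scene5","side5"):
        P=np.load(c+".npy");x,y,z=np.moveaxis(P,-1,0)
        m=(abs(x-.505)<.13)&(abs(y-.28)<.13)&(z>lo)&(z<hi); print(c,lo,m.sum(),rect(P[m]))
E
```

```text
time_s: 11.72
position: [0.4547, 0.0121, 0.0517]
tcp_rot: [[0.144, 0.99, 0.001], [0.99, -0.144, -0.0], [-0.0, 0.001, -1.0]]
force: [0.2, 0.0, 3.5]
opening: 0.459
grasp_force: 30.0
[0.45475946 0.01211628 0.05171557] 0.4584344100181673 29.990166204515845 [-1.25973270e+01  3.68784332e+01  1.14420484e+02  2.67771592e-03
  2.86484104e+01 -4.29710087e+00]
scene5 0.008 3019 ((503.49737548828125, 278.86334228515625), (143.40989685058594, 171.68785095214844), 80.82843780517578)
side5 0.008 765 ((501.2125244140625, 278.30511474609375), (148.69692993164062, 171.63674926757812), 80.47684478759766)
scene5 0.02 405 ((506.37799072265625, 290.1617431640625), (115.19725036621094, 79.0699234008789), 80.69298553466797)
side5 0.02 8 ((548.016845703125, 321.3002624511719), (2.9316186904907227, 4.754201889038086), 41.80830001831055)
scene5 0.091 795 ((505.2360534667969, 285.90093994140625), (123.95660400390625, 114.31443786621094), 80.74773406982422)
side5 0.091 18 ((545.7152099609375, 281.1501159667969), (112.47042846679688, 18.078018188476562), 74.38783264160156)
```

```bash
python3 -m jog '[[0.2,0,0,-0.02,0,0,0],[0.2,0,0,-0.06,0,0,0],[0.2,0,0,-0.11,0,0,0],[0.2,0.04,0.005,-0.16,0,0,0],[0.2,0.08,0.01,-0.2,0,0,0],[0.2,0.12,0.016,-0.2,0,0,0],[0.2,0.15,0.02,-0.2,0,0,0],[0.2,0.163,0.022,-0.2,0,0,0],[0.2,0.163,0.022,-0.2,0,0,0],[0.2,0.163,0.022,-0.2,0,0,0]]'
python3 - <<'E'
from h import *
s=bot.read_state();print(s["position"],s["force"],s["opening"],s["grasp_force"])
P,im=cloud("wrist","w6.png");np.save("P6.npy",P)
for t in ["station","bay","cover_hinge","cover_lip"]:
    r=models.tip_of("wrist",t); print(t,[(round(q["p"],2),np.round(q["xyz"],3).tolist()) for q in r[:3]])
x,y,z=np.moveaxis(P,-1,0)
near=(abs(x-.505)<.13)&(abs(y-.28)<.13)
for lo,hi in ((.008,.016),(.02,.03),(.091,.1)):
    m=near&(z>lo)&(z<hi); print(lo,m.sum(),rect(P[m]))
E
```

```text
time_s: 13.08
position: [0.4989, 0.1693, 0.2509]
tcp_rot: [[0.145, 0.989, -0.002], [0.989, -0.145, -0.001], [-0.001, -0.002, -1.0]]
force: [0.4, 0.1, -2.5]
opening: 0.459
grasp_force: 30.0
[0.49892098 0.16927827 0.25092102] [ 0.41233495  0.10197244 -2.54459811] 0.45882707448709303 29.99049103818834
station [(0.88, [0.498, 0.272, 0.002])]
bay [(0.92, [0.498, 0.274, 0.012]), (0.61, [0.5, 0.17, 0.204])]
cover_hinge [(0.65, [0.51, 0.334, 0.106]), (0.43, [0.502, 0.17, 0.206])]
cover_lip [(0.75, [0.499, 0.272, 0.002]), (0.41, [0.805, 0.07, 0.0])]
0.008 15258 ((500.2923583984375, 277.70721435546875), (141.53207397460938, 171.342529296875), 81.12650299072266)
0.02 944 ((505.0771179199219, 282.2516174316406), (85.62145233154297, 72.56343078613281), 81.66718292236328)
0.091 3806 ((501.2421569824219, 279.942626953125), (113.61456298828125, 114.73362731933594), 81.00788116455078)
```

View pics/w6.png

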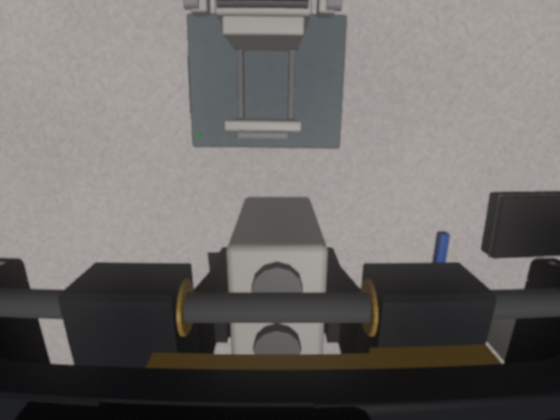

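The wrist view shows the held cartridge and the dock. The bay lips are at px columns 240 and 291, the -y wall is at row 126, and the +y wall is at row 25. I'll measure the bay centre from the walls and lips.

Run:
```python
from h import *
P=np.load("P6.npy"); x,y,z=np.moveaxis(P,-1,0); v,u=np.mgrid[:420,:560]
a=np.radians(-9.0); ex=np.array([np.cos(a),np.sin(a)]); ey=np.array([-np.sin(a),np.cos(a)])
c=np.array([.500,.274]); dx=(P[...,:2]-c)@ex*1000; dy=(P[...,:2]-c)@ey*1000
q=lambda k:np.nanpercentile(k,[2,50,98]).round(1)
for n,(u0,u1,v0,v1,lo,hi) in dict(lipL=(230,250,60,112,.021,.031),lipR=(282,302,60,112,.021,.031),wallm=(215,310,115,136,.093,.101),wallp=(215,312,10,50,.093,.101)).items():
    m=(u>u0)&(u<u1)&(v>v0)&(v<v1)&(z>lo)&(z<hi); print(n,m.sum(),"x",q(dx[m]),"y",q(dy[m]),"z",q(z[m]*1000)); print(rect(P[m]))
# cartridge in hand
m=(u>225)&(u<335)&(v>190)&(v<360)&(z>.27)&(z<.3)
```

```text
lipL 305 x [-29.5 -26.4 -23.5] y [-25.7  -1.1  22.8] z [22.2 24.4 26. ]
((473.58770751953125, 276.76788330078125), (50.8077278137207, 6.245820045471191), 82.07054901123047)
lipR 298 x [24.  26.9 29.9] y [-25.2  -1.2  23.5] z [22.5 24.3 25.9]
((526.4317626953125, 268.84063720703125), (50.65178680419922, 6.0548095703125), 80.76246643066406)
wallm 1015 x [-31.1   0.6  31.4] y [-46.4 -39.9 -34.5] z [93.8 95.6 99. ]
((493.8354797363281, 233.9395751953125), (12.08560848236084, 66.26084899902344), 81.48702239990234)
wallp 2021 x [-32.7   0.6  34.3] y [36.4 45.5 53.8] z [93.4 95.3 97.1]
((507.8343811035156, 318.3089904785156), (18.71526336669922, 78.40843200683594), 81.72286987304688)
```

```bash
python3 -m jog '[[0.2,0,0,0,0,0,-10],[0.2,0,0,0,0,0,-20],[0.2,0,0,0,0,0,-30],[0.2,0.01,-0.001,0,0,0,-40],[0.2,0.02,-0.003,0,0,0,-50],[0.2,0.03,-0.004,0,0,0,-60],[0.2,0.04,-0.005,0,0,0,-70],[0.2,0.05,-0.007,0,0,0,-80],[0.2,0.06,-0.008,0,0,0,-90],[0.2,0.07,-0.009,0,0,0,-100],[0.2,0.08,-0.011,0,0,0,-110],[0.2,0.09,-0.012,0,0,0,-120],[0.2,0.1,-0.013,0,0,0,-130],[0.2,0.1043,-0.0139,0,0,0,-140],[0.2,0.1043,-0.0139,0,0,0,-150],[0.2,0.1043,-0.0139,0,0,0,-160],[0.2,0.1043,-0.0139,0,0,0,-170],[0.2,0.1043,-0.0139,0.03,0,0,-179.5],[0.2,0.1043,-0.0139,0.07,0,0,-179.5],[0.2,0.1043,-0.0139,0.07,0,0,-179.5]]'
python3 - <<'E'
from h import *
s=bot.read_state();print(s["position"],s["tcp_rot"],s["force"],s["opening"],s["joint_positions"])
P,im=cloud("wrist","w7.png");P,im=cloud("scene","s7.png")
E
```

```text
time_s: 15.82
position: [0.4985, 0.2743, 0.1789]
tcp_rot: [[-0.154, -0.988, -0.008], [-0.988, 0.154, -0.002], [0.004, 0.007, -1.0]]
force: [0.1, 0.4, -2.4]
opening: 0.458
grasp_force: 30.0
[0.49846729 0.27431252 0.17885465] [[-0.15368999 -0.98808851 -0.00777669]
 [-0.98811233  0.15371334 -0.00249658]
 [ 0.00366222  0.00730055 -0.99996664]] [ 0.09041365  0.4050579  -2.41333601] 0.4579350055136216 [ 1.75753588e+01  3.00900255e+01  9.30448388e+01 -2.16389937e-03
  5.73331069e+01 -1.53581812e+02]
```

View pics/w7.png

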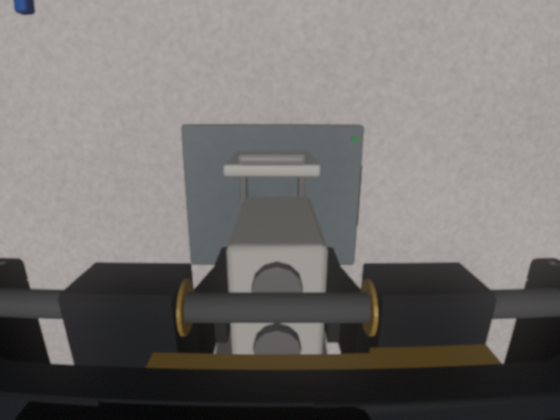

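The cartridge is over the bay and in line with it (bay wall at row 168, cartridge at columns 235-320). I'll let it settle and read the pose.

```bash
python3 -m jog '[[0.2,0,0,0.005,0,0,0],[0.2,0,0,0.005,0,0,0]]'
```

```text
time_s: 16.18
position: [0.5014, 0.2757, 0.1775]
tcp_rot: [[-0.153, -0.988, 0.002], [-0.988, 0.153, 0.0], [-0.001, -0.001, -1.0]]
force: [-0.1, -0.4, -2.1]
opening: 0.458
grasp_force: 30.0
```

```bash
python3 -m jog '[[0.2,0.001,0.0009,0.02,0,0,0],[0.2,0.001,0.0009,0.04,0,0,0],[0.2,0.001,0.0009,0.06,0,0,0],[0.2,0.001,0.0009,0.075,0,0,0],[0.2,0.001,0.0009,0.09,0,0,0],[0.2,0.001,0.0009,0.09,0,0,0],[0.2,0.001,0.0009,0.09,0,0,0]]'
```

```text
time_s: 17.05
position: [0.5004, 0.2748, 0.0869]
tcp_rot: [[-0.153, -0.988, 0.001], [-0.988, 0.153, 0.0], [-0.0, -0.001, -1.0]]
force: [0.5, -0.0, -2.0]
opening: 0.462
grasp_force: 30.0
```

```bash
python3 -m jog '[[0.2,0,0,0.01,0,0,0],[0.2,0,0,0.018,0,0,0],[0.2,0,0,0.023,0,0,0],[0.2,0,0,0.026,0,0,0],[0.2,0,0,0.0275,0,0,0],[0.2,0,0,0.0285,0,0,0],[0.2,0,0,0.0285,0,0,0]]'
```

```text
time_s: 17.92
position: [0.4997, 0.2746, 0.0597]
tcp_rot: [[-0.153, -0.988, 0.0], [-0.988, 0.153, -0.0], [0.0, -0.0, -1.0]]
force: [-2.4, -1.5, 8.7]
opening: 0.46
grasp_force: 30.0
```

```bash
python3 -m jog '[[1,0,0,0,0,0,0],[1,0,0,0,0,0,0],[1,0,0,0,0,0,0],[1,0,0,0,0,0,0],[1,0,0,-0.02,0,0,0],[1,0,0,-0.05,0,0,0],[1,0,0,-0.1,0,0,0],[1,0.03,0,-0.15,0,0,0],[0,0.06,0,-0.2,0,0,0],[0,0.06,0,-0.2,0,0,0],[0,0.06,0,-0.2,0,0,0]]'
python3 - <<'E'
from h import *
s=bot.read_state();print(s["position"],s["force"],s["opening"])
P,im=cloud("wrist","w8.png");x,y,z=np.moveaxis(P,-1,0)
a=np.radians(-8.8); ex=np.array([np.cos(a),np.sin(a)]); ey=np.array([-np.sin(a),np.cos(a)]); c=np.array([.5003,.2746])
dx=(P[...,:2]-c)@ex*1000; dy=(P[...,:2]-c)@ey*1000
m=(abs(dx)<26)&(abs(dy)<33)&(z>.08); print(m.sum(),rect(P[m]),np.nanpercentile(z[m],[5,50,95]))
for t in ["cover_hinge","cover_lip","cartridge"]:
    r=models.tip_of("wrist",t); print(t,[(round(q["p"],2),np.round(q["xyz"],3).tolist()) for q in r[:3]])
for cam in ("scene","side"):
    P,im=cloud(cam,cam+"8.png");x,y,z=np.moveaxis(P,-1,0)
    dx=(P[...,:2]-c)@ex*1000; dy=(P[...,:2]-c)@ey*1000
    m=(abs(dx)<33)&(dy>50)&(dy<110)&(z>.13)&(z<.24); A=np.c_[dy[m],z[m]*1000]
    print(cam,m.sum(),[ (k,np.median(A[abs(A[:,1]-k)<4,0]).round(1)) for k in (140,160,180,200,215)],np.percentile(A[:,1],[1,99]))
E
```

```text
time_s: 19.3
position: [0.4903, 0.2153, 0.2577]
tcp_rot: [[-0.153, -0.988, -0.001], [-0.988, 0.153, 0.0], [-0.0, 0.001, -1.0]]
force: [0.5, -0.5, -0.2]
opening: 0.742
grasp_force: 0.0
[0.49029467 0.21533395 0.25770096] [ 0.4521915  -0.53235594 -0.2281166 ] 0.74242736172027
2181 ((498.45745849609375, 274.5325012207031), (60.09356689453125, 39.758182525634766), 80.63739013671875) [0.08672772 0.08949174 0.09582952]
cover_hinge [(0.71, [0.511, 0.334, 0.105])]
cover_lip []
cartridge [(0.88, [0.503, 0.279, 0.013])]
scene 1032 [(140, np.float64(72.3)), (160, np.float64(79.8)), (180, np.float64(84.5)), (200, np.float64(90.9)), (215, np.float64(86.2))] [133.68618307 225.85520386]
side 883 [(140, np.float64(66.5)), (160, np.float64(73.2)), (180, np.float64(78.9)), (200, np.float64(85.3)), (215, np.float64(87.7))] [130.50699097 223.81122682]
```

View pics/w8.png

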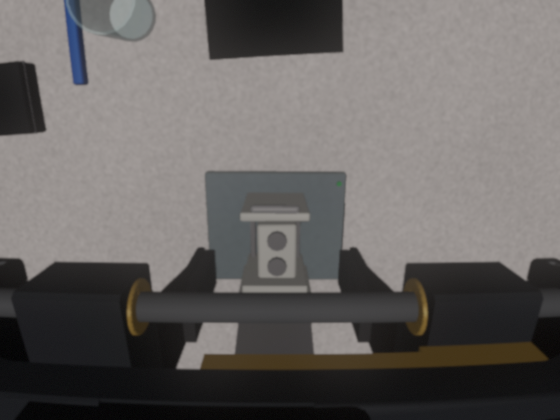

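The cartridge is fully home in the bay (px (277,250), shoulders about 0.09 m high), and the cover stands open. I'll take the closed fingers over the cover to its outer side.

```bash
python3 -m jog '[[0,0,0,-0.03,0,0,0],[0,0,0,-0.055,0,0,0],[0,-0.03,0,-0.055,0,0,0],[0,-0.08,0,-0.055,0,0,0],[0,-0.13,0,-0.055,0,0,0],[0,-0.17,0,-0.055,0,0,0],[0,-0.2,0,-0.05,0,0,0],[0,-0.205,0,-0.02,0,0,0],[0,-0.205,0,0.02,0,0,0],[0,-0.205,0,0.04,0,0,0],[0,-0.205,0,0.04,0,0,0],[0,-0.205,0,0.04,0,0,0]]'
```

```text
time_s: 21.1
position: [0.5226, 0.4184, 0.2186]
tcp_rot: [[-0.153, -0.988, 0.001], [-0.988, 0.153, 0.001], [-0.001, -0.001, -1.0]]
force: [1.0, -0.0, -0.0]
opening: 0.004
grasp_force: 0.0
```

Run:
```python
from h import *
P,im=cloud("scene","s9.png"); cv2.imwrite("pics/s9c.png",cv2.resize(im[180:400,300:560],None,fx=2.5,fy=2.5))
s=bot.read_state(); p=s["position"]; print(p,s["opening"],s["joint_positions"])
a=np.radians(-8.8); d=np.array(p[:2])-[.5003,.2746]; print(d@[np.cos(a),np.sin(a)],d@[-np.sin(a),np.cos(a)])
```

```text
[0.52286993 0.41850372 0.21925089] 0.006401494507056053 [ 2.91329787e+01  3.45426029e+01  7.60934854e+01  1.38261647e-03
  6.92269195e+01 -1.42073838e+02]
0.00028901233411487287 0.14566262055407073
```

View pics/s9c.png

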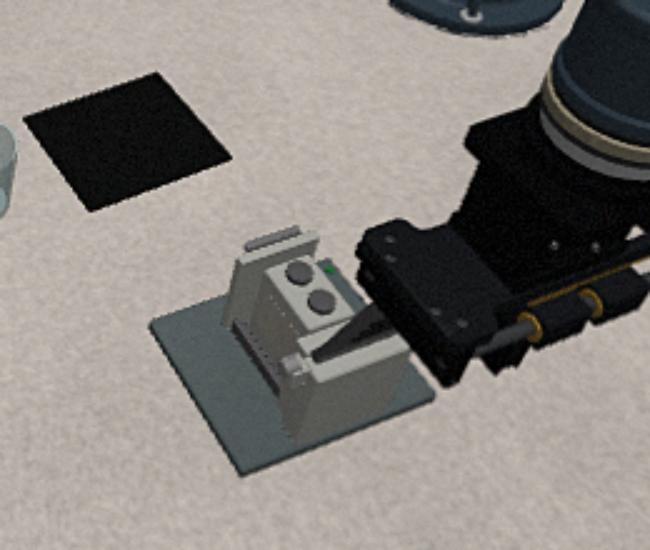

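The gripper is beyond the hinge wall, the cartridge is sitting in the bay (caps at (300,272),(320,302)), and the gripper hides the cover. There is no contact force. Now I'll swing the cover over along its arc.

```bash
python3 -m jog '[[0,0.02,0,0,0,0,0],[0,0.036,0,0,0,0,0],[0,0.056,0,0,0,0,0],[0,0.075,0,0,0,0,0],[0,0.089,0,0.001,0,0,0],[0,0.101,0,0.003,0,0,0],[0,0.1135,0,0.007,0,0,0],[0,0.1255,0,0.0125,0,0,0],[0,0.1365,0,0.019,0,0,0],[0,0.1465,0,0.028,0,0,0],[0,0.1555,0,0.037,0,0,0],[0,0.163,0,0.048,0,0,0],[0,0.167,0,0.056,0,0,0],[0,0.171,0,0.0635,0,0,0],[0,0.171,0,0.0635,0,0,0]]'
```

```text
time_s: 23.02
position: [0.4956, 0.2487, 0.1539]
tcp_rot: [[-0.153, -0.988, -0.001], [-0.988, 0.153, -0.001], [0.001, 0.001, -1.0]]
force: [-0.6, 0.9, 0.7]
opening: 0.004
grasp_force: 0.4
```

Run:
```python
from h import *
s=bot.read_state(); p=s["position"]; print(p,s["force"])
a=np.radians(-8.8); ex=np.array([np.cos(a),np.sin(a)]); ey=np.array([-np.sin(a),np.cos(a)]); c=np.array([.5003,.2746]); d=np.array(p[:2])-c; print(d@ex,d@ey)
P,im=cloud("scene","s10.png"); cv2.imwrite("pics/s10c.png",cv2.resize(im[180:400,300:560],None,fx=2.5,fy=2.5))
```

```text
[0.49558016 0.24865051 0.15385356] [-0.61725811  0.85226809  0.73689736]
-0.0006943730353930668 -0.026366094744039042
```

View pics/s10c.png

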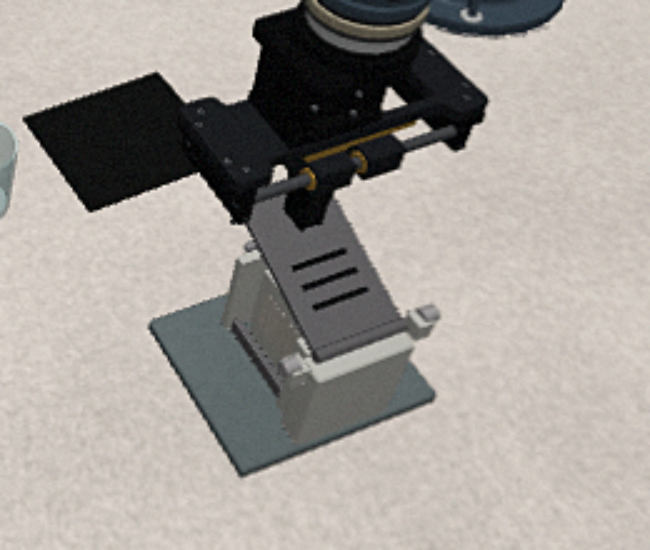

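The fingertip at (305,215) is holding the cover down at about 20°. Next I'll press it home.

```bash
python3 -m jog '[[0,0.0025,0,0.008,0,0,0],[0,0.005,0,0.016,0,0,0],[0,0.006,0,0.022,0,0,0],[0,0.006,0,0.026,0,0,0],[0,0.006,0,0.029,0,0,0],[0,0.006,0,0.031,0,0,0],[0,0.006,0,0.032,0,0,0],[0,0.006,0,0.033,0,0,0],[0,0.006,0,0.033,0,0,0]]'
```

```text
time_s: 24.2
position: [0.4949, 0.2428, 0.1214]
tcp_rot: [[-0.153, -0.988, -0.001], [-0.988, 0.153, -0.001], [0.001, 0.001, -1.0]]
force: [-0.5, -2.0, 3.5]
opening: 0.005
grasp_force: 1.5
```

```bash
python3 -m jog '[[0,0,0,0.001,0,0,0],[0,0,0,0.0015,0,0,0],[0,0,0,0.0015,0,0,0]]'; python3 -m jog '[[0,0,0,-0.005,0,0,0],[0,0,0,-0.02,0,0,0],[0,0,0,-0.06,0,0,0],[0,0,0,-0.12,0,0,0],[0,0,0,-0.15,0,0,0],[0,0,0,-0.15,0,0,0],[0,0,0,-0.15,0,0,0],[0,0,0,-0.15,0,0,0]]'
python3 - <<'E'
from h import *
P,im=cloud("scene","s11.png"); cv2.imwrite("pics/s11.png",im)
s=bot.read_state(); print(s["position"],s["force"])
a=np.radians(-8.8); ex=np.array([np.cos(a),np.sin(a)]); ey=np.array([-np.sin(a),np.cos(a)]); c=np.array([.5003,.2746])
for cam in ("scene","wrist","side"):
    if cam!="scene": P,im=cloud(cam)
    z=P[...,2]; dx=(P[...,:2]-c)@ex*1000; dy=(P[...,:2]-c)@ey*1000
    m=(abs(dx)<28)&(abs(dy+5)<50)&(z>.1)&(z<.15); print(cam,m.sum(),np.polyfit(dy[m],z[m]*1000,1) if m.sum()>20 else "")
for t in ["jar","vial","beaker","slide_box","wash_bottle","marker","rack"]:
    r=models.tip_of("side",t)+models.tip_of("scene",t) if t!="x" else 0; print(t,[(round(q["p"],2),np.round(q["xyz"],3).tolist()) for q in r[:3]])
E
```

```text
time_s: 24.58
position: [0.4949, 0.2428, 0.1212]
tcp_rot: [[-0.153, -0.988, 0.0], [-0.988, 0.153, -0.001], [0.001, -0.0, -1.0]]
force: [-2.6, -3.1, 11.8]
opening: 0.006
grasp_force: 5.7
time_s: 25.58
position: [0.4939, 0.2428, 0.2682]
tcp_rot: [[-0.153, -0.988, -0.004], [-0.988, 0.153, -0.001], [0.001, 0.004, -1.0]]
force: [-0.1, 0.4, 0.0]
opening: 0.007
grasp_force: 0.0
[0.49407825 0.24280111 0.26833981] [-0.23417913 -0.93542353 -0.39415955]
scene 1395 [-7.57347014e-03  1.09979700e+02]
wrist 4652 [-5.64225744e-03  1.08989529e+02]
side 606 [7.99528541e-03 1.12512053e+02]
jar [(0.24, [0.506, 0.276, 0.008])]
vial [(0.61, [0.544, -0.25, 0.008]), (0.59, [0.499, 0.273, 0.015])]
beaker [(0.83, [0.62, 0.013, 0.003]), (0.98, [0.622, 0.01, -0.002]), (0.52, [0.464, 0.015, 0.003])]
slide_box [(0.89, [0.8, 0.067, -0.0]), (0.9, [0.802, 0.066, 0.002]), (0.52, [0.463, 0.014, 0.002])]
wash_bottle [(0.66, [0.785, -0.079, -0.001]), (0.91, [0.784, -0.078, 0.004])]
marker [(0.78, [0.686, 0.007, -0.002]), (0.34, [0.803, 0.069, -0.001]), (0.26, [0.508, 0.328, 0.112])]
rack [(0.97, [0.544, -0.251, -0.001]), (0.6, [0.546, -0.255, -0.001])]
```

View pics/s11.png

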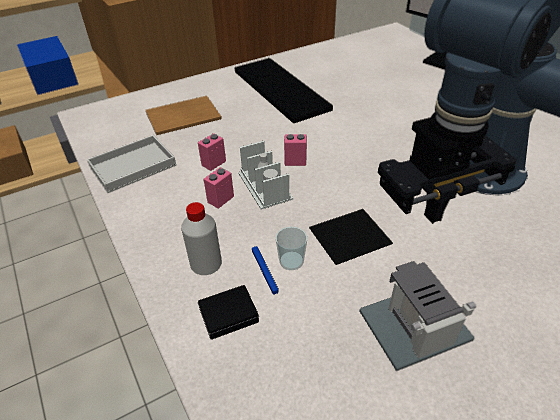

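The cover is shut and level (slope about 0.008 rad, px (430,290)) with the arm clear. The bottles and bystanders are where they started.

```bash
python3 -c "
from rig import workorder
print(workorder.hand_in())"
```

```text
the job is handed in; nothing more can be done
None
```

The cartridge was stood on the mat, regripped by its broad sides and set fully home in the dock, and the cover is latched shut; nothing else was moved, and I handed the job in at about 26 s.

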